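# Oil the roasting tray, then bring the garlic keeper to the front and hold the carousel

### The arm

A 6-joint arm with a two-finger parallel gripper is mounted at the origin on the work surface. World frame = base frame: x ahead of the robot, y to its left, z up, the work surface at z = 0. Lengths are in mm, angles in rad, forces in N, time in s.
With the tool pointing down it reaches from about 275 to 875 mm from the base axis. Payload 12.5 kg.
Tool frame: the origin (TCP) lies at the very end of the fingers, on their centre line; the grasp point (between the pads) lies 19 mm behind it; z points along the fingers, y is the line along which they close (so a half turn about z gives the same grasp; the last joint's range is limited). The gripper opens to 85 mm and grips with 20 to 120 N. Pads are 22 mm wide; open, the fingers measure 114 mm over their backs; the gripper's body (76 mm by 85 mm) begins 54 mm behind the grasp point. The pads swing forward as they close: fully open they stand 13 mm farther back than shut.
Start: joints at [-1.366, 0.351, 1.652, -0, 1.139, -0.085], TCP at [157.188, -527.045, 206.09] pointing down, gripper open.
Joint ranges: [-2.75, 2.75], [-0.79, 2.1], [0.01, 2.65], [-1.57, 4.71], [0.07, 3.14], [-2.87, 2.87]. Speed limits (rad/s): [2.22, 2.22, 2.79, 3.14, 3.14, 3.14].

### API

Orientations are given as a rotation vector (axis times angle).
In Python, from workcell import arm gives the robot as it stands.
- The arm moves only by the shell command python3 -m handwheel 'ROWS' [FORCE]. ROWS is JSON, a list of rows, each an object of numbers: "jaw": the closure, from 0 (fully open) to 1 (shut); "tx", "ty", "tz": the shift along the tool's x, y, z in units of 25 mm (1.0 is 25 mm); "turn": the turn about the tool's z in units of 6 degrees (1.0 is 6 degrees). A call has 1 to 8 rows; each row shifts and turns the commanded pose from where the row before left it, along the tool's axes as they then stand; what a row does not reach is not made up. A row lasts 1/12 s, in which the tool goes at most 41.7 mm and 7.16 degrees, less where a joint would pass 70% of its speed; a pose out of reach is approached as far as the arm can. A call is refused whole if a number of a shift passes 1 or a number of a turn 1, either way. A call with a gripper value outside its range is refused whole. The fingers move at their own pace and stop on an object; FORCE is the grip in N (left out, the last holds). Time passes only in rows, so rows that do not move let the fingers close. It gives the time, the measured TCP pose, the force, the opening and the grip force at its end, in the units of the state.
- arm.get_obs(): the state, without advancing time (a new reading comes with each control period).
- arm.get_image(name): name is "side" or "top"; returns (picture, depth): 420x560x3 uint8, blue, green, red; 420x560 float32, mm along the optical axis (not along the pixel's ray), 0 where there is no reading.
- arm.get_calibration(name): a dict with "K" (3x3 intrinsics, pixels), "T" (4x4, takes a point from camera to world coordinates). Camera axes: x right, y down, z forward; pixel columns grow to the right and rows downward; lengths in mm; the calibration is good to about 2 mm. A picture is of the moment at which its call begins. get_calibration takes no time and is no camera call.
- arm.sign_off(): hands the job in; it is judged then, once.
The state is a dict: "t": time; "q": joint angles; "joint_velocities": joint speeds; "tau": joint torques, N m; "tool_pos": TCP position; "tcp_rot": TCP orientation; "ft_force": force on the tool from outside, world axes, zero at the start; "wrist_torque": the same for the moment, N m; "gripper_width": finger opening in mm; "gripper_force": force on a finger pad.
Only numpy, scipy, OpenCV 4.12 (cv2) and the standard library are available. Lean on these libraries where they do the work, as an engineer would, in place of code of your own. Each camera call takes 0.05 s, during which the arm holds its last target. There are 200 camera calls.

### The job

Getting garlic ready to roast: squeeze the trigger of the oil sprayer (lying in its cradle, aimed at the red tray) all the way in against its grip, then let it spring right back out and let go of it. Then turn the spice carousel until the garlic keeper, the wide jar with the knob on its lid, stands squarely over the tongue of the carousel's foot, and keep holding the carousel still there with the gripper: finish while holding it, do not let go. Leave the tray, spoon, jug and chopsticks where they are.

Things in the scene. Friction and masses are not known exactly. Their poses are not given: they have to be found in the camera images.
- carousel_base: dark wooden foot of the spice carousel, fixed to the counter: 210 mm disc, 20 mm high. Origin at the centre of its underside, on the vertical turning axis. A flat tongue, 36 mm wide and 12 mm thick, sticks out along its own -x to a pointed tip 188 mm from the axis: this is the front (the foot's yaw varies)
- carousel: turning part: light-wood tray 270 mm across, top at 38 mm, turns freely both ways without a stop and stays where left (friction 0.04 N m). Five jars are fixed on it (lids too), centres 85 mm from the axis: garlic keeper along its own -x, four glass jars (51 mm across, flat steel lids at 108 mm) at 75 and 140 degrees either side; thin middle post 123 mm high. Origin on the axis at counter height
- keeper_knob (a point): centre of the knob on the garlic keeper's lid, 155 mm above the counter. The keeper is a white ceramic jar with air holes and a domed lid, 84 mm across. The knob is an upright cylinder 25 mm across, from 138 to 168 mm above the counter, the highest part of the carousel; it can be gripped from above in any direction
- front_mark (a point): fixed point straight above the tongue, 85 mm from the turning axis and 155 mm above the counter: where the keeper_knob point is when the keeper is at the front
- sprayer: pistol-grip oil sprayer lying on its side in a fixed wooden cradle. Origin at counter height below the grip's middle; own +x: nozzle direction; y: along the grip. Black grip bar 20 (x) x 104 (y) x 26 mm, middle at height 50 mm. Head and barrel at y 49 to 83 mm, reaching x 84 mm; glass bottle (60 mm across, top at 80 mm) at y -50 to -174 mm; cradle plate 8 mm thick
- grip_point (a point): middle of the grip's cross-section, 15 mm towards the bottle from the grip's middle, 50 mm above the counter: straight across from trigger_point
- trigger_point (a point): where to squeeze: middle of the trigger's cross-section, 63 mm from its hinge, 50 mm above the counter. Trigger: white bar 9 x 84 x 20 mm beside the grip on the nozzle side, centres 36 mm apart when out; over both outsides grip and trigger measure 50.5 mm at rest, about 34 mm squeezed. Free space outside both for fingers from above
- trigger (a joint): trigger angle (rad): 0 out, 0.26 all the way in; swings about a vertical hinge at the head end, towards the grip. A spring pushes it back out, about 3 N at the start and 8 N at the end at trigger_point
- tray: red plastic tray 180 x 240 x 22 mm, loose, in front of the nozzle; origin at the centre of its underside
- spoon: steel soup spoon, 160 mm long, loose, lying in the tray
- jug: glass measuring jug with a handle, 110 mm across, 125 mm high, loose on the counter left of the carousel; origin at the centre of its underside
- chopsticks: pair of bamboo chopsticks on a rest (one piece), 230 mm long, 9 mm high, loose, on the robot's left; origin at the centre of its underside

How it is judged:
By the outcome, as a careful person would: the job done as asked, in the order asked, and still so for the second after the job is handed in, while the arm keeps its last pose, push and grip.
It also fails if it takes over 48 s, if anything falls off the work surface, if the arm or the gripper's body presses on something with over 40 N, if the wrist force passes 120 N, or if a joint passes its speed limit or range.

## Working session

There is one attempt and no reset: what is moved stays moved. The work goes in short steps, Python scripts to look and compute and a shell command to move; the robot and the scene stay as the last step left them, time stands still between calls to the robot, and variables do not carry over. Pictures are saved under pics/ and viewed, at most 10 in all, crops included, and the job is handed in when it is done.

```bash
mkdir -p pics; cat > h.py <<'E'
import numpy as np, cv2
from workcell import arm
def cloud(name):
    im,d=arm.get_image(name); c=arm.get_calibration(name); K,T=np.array(c["K"]),np.array(c["T"])
    v,u=np.mgrid[:420,:560]
    p=np.stack([(u-K[0,2])/K[0,0]*d,(v-K[1,2])/K[1,1]*d,d],-1)
    return im,d,p@T[:3,:3].T+T[:3,3]
E
python3 - <<'E'
from h import *
for n in("top","side"):
    im,d,P=cloud(n); cv2.imwrite(f"pics/{n}0.png",im); np.savez(f"{n}0.npz",im=im,d=d,P=P)
    print(n,np.array(arm.get_calibration(n)["T"]).round(2).tolist(), arm.get_calibration(n)["K"])
o=arm.get_obs(); print({k:np.round(v,3).tolist() for k,v in o.items()})
E
```

```text
top [[0.01, -0.99, 0.13, 369.42], [-1.0, -0.02, -0.02, 92.57], [0.02, -0.13, -0.99, 1498.02], [0.0, 0.0, 0.0, 1.0]] [[462.04650478   0.         285.90354463]
 [  0.         462.04650478 209.96918482]
 [  0.           0.           1.        ]]
side [[-0.96, -0.15, 0.25, 296.94], [-0.29, 0.55, -0.78, 888.43], [-0.01, -0.82, -0.57, 729.12], [0.0, 0.0, 0.0, 1.0]] [[425.88013457   0.         277.83931629]
 [  0.         425.88013457 214.92149133]
 [  0.           0.           1.        ]]
{'t': 0.1, 'q': [-1.366, 0.351, 1.652, -0.0, 1.139, -0.085], 'joint_velocities': [-0.0, 0.0, -0.001, 0.001, 0.0, 0.001], 'tau': [0.001, -50.683, -29.188, -0.0, 0.003, -0.0], 'tool_pos': [157.129, -526.768, 205.634], 'tcp_rot': [-3.108, -0.454, 0.0], 'ft_force': [-1.175, -0.273, 1.265], 'wrist_torque': [-0.028, -0.035, -0.069], 'gripper_force': 0.0, 'gripper_width': 85.497}
```

View pics/top0.png

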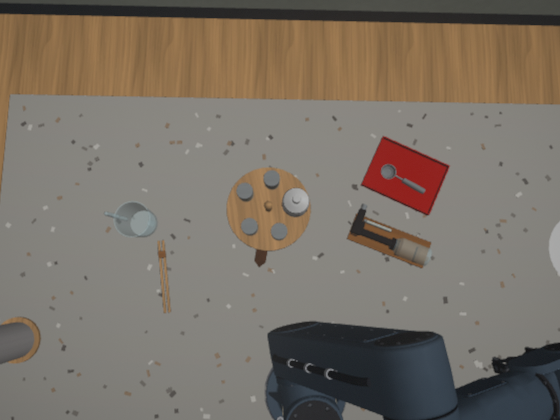

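View pics/side0.png

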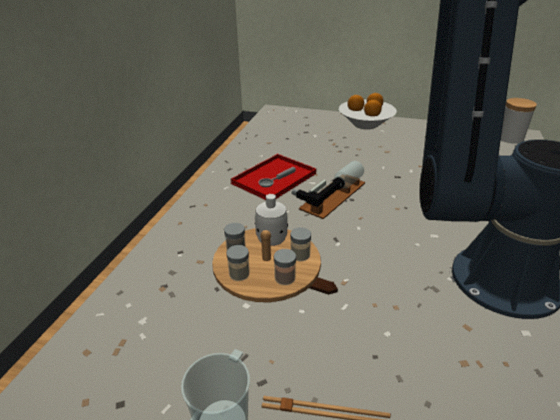

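The top view shows the carousel at about (268,208), with the keeper knob at (296,202) and the tongue tip at (261,265). The sprayer grip is at about (377,238), the white trigger at (378,225), and the bottle at (412,250). The side view shows the same items, with the knob at (270,200).

```bash
python3 - <<'E'
from h import *
z=np.load("top0.npz"); im,d,P=z["im"],z["d"],z["P"]
a=cv2.resize(im[195:275,340:440],(800,640),interpolation=cv2.INTER_CUBIC)[:600]
cv2.imwrite("pics/sp.png",a)
hsv=cv2.cvtColor(im,cv2.COLOR_BGR2HSV)
Z=P[...,2]
def rect(m,n):
    pts=P[m][:,:2].astype(np.float32); r=cv2.minAreaRect(pts); print(n,m.sum(),np.round(P[m].mean(0),1),r)
box=np.zeros(Z.shape,bool); box[195:275,340:440]=1
print("z pct sprayer",np.percentile(Z[box],[5,50,90,99]))
g=box&(hsv[...,2]<60)&(Z>40); rect(g,"black")
w=box&(hsv[...,1]<60)&(hsv[...,2]>140)&(Z>40)
n,l,s,c=cv2.connectedComponentsWithStats(w.astype(np.uint8))
for i in range(1,n):
    if s[i,4]>8: print(s[i],c[i]); rect(l==i,"white")
cb=np.zeros(Z.shape,bool); cb[160:275,220:320]=1
k=cb&(Z>140); rect(k,"knob")
# tray disc: wood at height 25..50
t=cb&(Z>28)&(Z<50); pts=P[t][:,:2].astype(np.float32); h=cv2.convexHull(pts); print("disc",cv2.fitEllipse(h),cv2.minEnclosingCircle(h))
lids=cb&(Z>98)&(Z<114); n,l,s,c=cv2.connectedComponentsWithStats(lids.astype(np.uint8))
for i in range(1,n):
    if s[i,4]>20: rect(l==i,"lid")
tg=cb&(hsv[...,2]<90)&(Z<22); n,l,s,c=cv2.connectedComponentsWithStats(tg.astype(np.uint8))
for i in range(1,n):
    if s[i,4]>30: rect(l==i,"tongue"); q=P[l==i]; j=q[:,0].argmin(); print(q[j])
print("counter z",np.median(Z[120:150,100:300]))
z=np.load("side0.npz"); im,d,P=z["im"],z["d"],z["P"]; 
k=P[...,2]>143; k[:,:240]=0;k[:,300:]=0;k[:180]=0;k[260:]=0; print("side knob",k.sum(),P[k].mean(0),P[k].max(0))
E
```

```text
z pct sprayer [-4.2609849   2.79547388 64.61754341 82.11191548]
black 466 [ 498.7 -191.8   65.7] ((477.80865478515625, -78.2008056640625), (143.0405731201172, 378.394775390625), 11.695466995239258)
[367 221  24  10  37] [378.94594595 225.35135135]
white 37 [ 517.2 -223.6   60.6] ((517.49755859375, -222.547119140625), (77.77445220947266, 5.329456329345703), 70.65267944335938)
[427 250   5   9  21] [429.04761905 253.71428571]
white 21 [ 429.9 -373.3   78.6] ((430.1328430175781, -373.14501953125), (10.764010429382324, 24.664575576782227), 62.671993255615234)
knob 144 [512.6  59.  595.4] ((491.0467529296875, 74.6683578491211), (42.9827880859375, 242.0859375), 71.55857849121094)
disc ((571.1719970703125, 126.49269104003906), (267.2099609375, 268.929443359375), 91.88909912109375) ((571.5112915039062, 125.89945220947266), 135.33908081054688)
lid 214 [654.4 117.1 108.1] ((654.8845825195312, 117.17118072509766), (47.847679138183594, 49.0220832824707), 28.59071922302246)
lid 218 [614.1 198.4 107.9] ((614.4892578125, 198.14524841308594), (49.62413024902344, 48.19767379760742), 19.80847930908203)
lid 214 [506.7 181.8 108.1] ((507.65740966796875, 181.98744201660156), (49.00144577026367, 45.57337951660156), 1.7263786792755127)
lid 214 [492.8  91.8 108.2] ((493.0880432128906, 91.68423461914062), (49.27848815917969, 47.606529235839844), 46.28679656982422)
tongue 145 [415.  148.3  11.8] ((411.50341796875, 148.8124542236328), (32.85430908203125, 50.58578872680664), 81.65402221679688)
[386.45603347 152.33125876  -7.3264906 ]
counter z 0.5284679236143575
side knob 142 [537.29217778 178.74745641 247.82908652] [596.68976839 888.4346027  729.11997465]
```

View pics/sp.png

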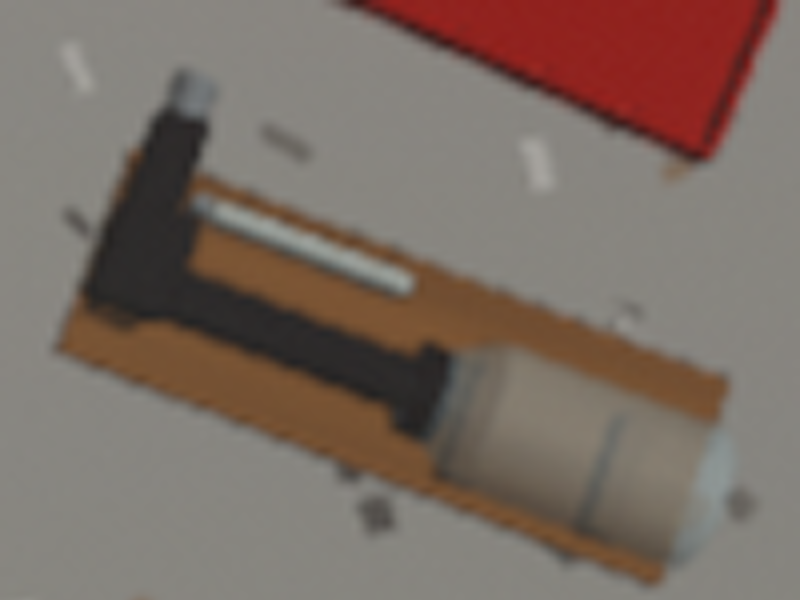

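The crop shows the white trigger bar running from (205,205) to (412,285), parallel to the black grip, which runs from (190,290) to (420,390). The bottle is at the lower right. Next I refine the numbers.

```bash
cat > meas.py <<'E'
from h import *
for n in("top","side"):
    z=np.load(n+"0.npz"); im,P=z["im"],z["P"]; hsv=cv2.cvtColor(im,cv2.COLOR_BGR2HSV); X,Y,Z=P[...,0],P[...,1],P[...,2]
    print("==",n)
    k=(Z>141)&(Z<175)&(abs(X-586)<40)&(abs(Y-44)<40); kt=k&(Z>163); print("knob",k.sum(),P[k].mean(0).round(1),"top",kt.sum(),P[kt].mean(0).round(1), P[k].min(0).round(1),P[k].max(0).round(1))
    th=np.radians(-19.35); ex=np.array([np.cos(th),np.sin(th)]); ey=np.array([-ex[1],ex[0]])
    near=(abs(X-500)<90)&(abs(Y+250)<130)
    w=near&(hsv[...,1]<60)&(hsv[...,2]>120)&(Z>45)&(Z<68)&(Y>-275); 
    b=near&(hsv[...,2]<70)&(Z>50)&(Z<72)
    for nm,m in(("trig",w),("grip",b)):
        q=P[m]; s=q[:,:2]@ex; t=q[:,:2]@ey; print(nm,m.sum(),"s",np.percentile(s,[2,25,50,75,98]).round(1),"t",np.percentile(t,[2,50,98]).round(1),"z",np.percentile(q[:,2],[5,50,95]).round(1))
        for lo in range(-420,-10,15):
            mm=(t>lo)&(t<=lo+15)
            if mm.sum()>2: print("   t",lo+7,"s min/mean/max",s[mm].min().round(1),s[mm].mean().round(1),s[mm].max().round(1),mm.sum())
    pl=near&(Z>3)&(Z<14)&(hsv[...,1]>100)&(hsv[...,0]<25)&(hsv[...,0]>4)
    print("plate",pl.sum(),cv2.minAreaRect(P[pl][:,:2].astype(np.float32)))
    tg=(abs(X-410)<45)&(abs(Y-150)<40)&(Z>6)&(Z<20)&(hsv[...,2]<110); q=P[tg]
    C=np.array([571.3,126.2]); r=q[:,:2]-C; d=np.radians(172); e=np.array([np.cos(d),np.sin(d)]);f=np.array([-e[1],e[0]])
    a,l=r@e,r@f; print("tongue",len(q),"max a",a.max())
    for lo in range(130,190,10):
        mm=(a>lo)&(a<=lo+10)
        if mm.sum()>2: print("   a",lo+5,l[mm].min().round(1),l[mm].max().round(1),l[mm].mean().round(1))
from scipy.optimize import least_squares
L=np.array([[654.6,117.1],[614.3,198.3],[507.2,181.9],[493,91.7]]); A=np.radians([75,140,-140,-75])
f=lambda p:(np.c_[p[0]+85*np.cos(p[2]+A),p[1]+85*np.sin(p[2]+A)]-L).ravel()
r=least_squares(f,[571,126,-1.4]); print(r.x[:2],np.degrees(r.x[2]),r.fun.round(1))
E
python3 meas.py
```

```text
== top
knob 87 [581.8  42.5 160. ] top 55 [583.8  42.6 168.2] [565.3  16.9 141.1] [604.6  64.5 173.5]
trig 69 s [558.6 560.7 562.9 564.7 609.6] t [-75.2 -34.3  31.9] z [53.7 61.  65.2]
   t -68 s min/mean/max 558.4 561.7 565.3 12
   t -53 s min/mean/max 558.1 562.2 565.2 12
   t -38 s min/mean/max 559.6 562.4 566.4 11
   t -23 s min/mean/max 559.5 563.0 566.8 13
   t -8 s min/mean/max 559.0 562.8 567.0 11
grip 468 s [510.8 521.1 529.  543.9 588.5] t [-100.9    1.3   38. ] z [55.7 63.1 69.4]
   t -98 s min/mean/max 506.1 521.1 539.9 48
   t -83 s min/mean/max 514.1 523.5 533.0 33
   t -68 s min/mean/max 515.8 524.3 533.8 30
   t -53 s min/mean/max 515.9 524.2 533.7 29
   t -38 s min/mean/max 516.6 524.8 534.2 30
   t -23 s min/mean/max 516.2 525.1 534.8 27
   t -8 s min/mean/max 516.3 525.1 535.2 32
plate 723 ((477.8345947265625, -257.11151123046875), (238.33644104003906, 88.49687957763672), 69.58155822753906)
tongue 156 max a 187.2736153977607
   a 135 -17.6 15.7 -1.4
   a 145 -19.4 16.1 -2.1
   a 155 -18.0 15.6 -0.6
   a 165 -19.4 16.0 -2.5
   a 175 -18.3 14.3 -1.1
   a 185 -6.8 2.8
[... 638 characters left out ...]

   t -98 s min/mean/max 504.5 516.1 539.5 44
   t -83 s min/mean/max 510.7 520.8 558.4 27
   t -68 s min/mean/max 513.2 523.5 557.8 24
   t -53 s min/mean/max 515.0 527.3 558.2 26
   t -38 s min/mean/max 515.1 524.8 557.9 20
   t -23 s min/mean/max 514.8 524.7 558.6 26
   t -8 s min/mean/max 514.5 522.4 557.8 25
plate 583 ((490.3476867675781, -233.03536987304688), (174.9510498046875, 210.4210205078125), 4.860613822937012)
tongue 270 max a 188.36931849270192
   a 135 -21.6 15.6 -5.5
   a 145 -22.2 14.9 -6.0
   a 155 -21.6 13.1 -6.6
   a 165 -21.7 14.3 -6.2
   a 175 -19.4 11.8 -5.1
   a 185 -10.9 4.8 -4.0
[570.57504421 125.94701004] -81.19430788840765 [ 0.5 -0.3  0.3  0.4 -0.6  0.  -0.2 -0.1]
```

```bash
python3 -m handwheel '[{"turn":-1},{"turn":-1},{"turn":-1},{"turn":-1},{"turn":-1},{"turn":-1},{"turn":-1},{"turn":-1}]' 20; python3 -m handwheel '[{"turn":-0.83},{"tx":0.97,"ty":0.5},{"tx":0.97,"ty":0.5},{"tx":0.97,"ty":0.5},{"tx":0.97,"ty":0.5},{"tx":0.97,"ty":0.5},{"tx":0.97,"ty":0.5},{"tx":0.97,"ty":0.5}]'; python3 -m handwheel '[{"tx":0.97,"ty":0.5},{"tx":0.97,"ty":0.5},{"tx":0.97,"ty":0.5},{"tx":0.97,"ty":0.5},{"tx":0.97,"ty":0.5},{"tx":0.97,"ty":0.5},{"tx":0.97,"ty":0.5},{}]'
cat > to.py <<'E'
import sys
from h import *
from scipy.spatial.transform import Rotation as R
o=arm.get_obs(); M=R.from_rotvec(o["tcp_rot"]).as_matrix(); p=np.array(o["tool_pos"])
t=np.array([float(a) for a in sys.argv[1:4]])
print("pos",p.round(1),"yaw y",np.degrees(np.arctan2(M[1,1],M[0,1])).round(2),"units",((t-p)@M/25).round(3),"w",o["gripper_width"],"F",np.round(o["ft_force"],1),"gf",o["gripper_force"],"q6",o["q"][5],"t",o["t"])
E
python3 to.py 482 -230.7 130
```

```text
pos [ 157.1 -526.8  205.6] yaw y -73.39 units [15.837 -7.632  3.034] w 85.49679596134821 F [-1.2 -0.3  1.3] gf 0.0 q6 -0.08460577042815982 t 0.1validation failed for argument at $[0]...
validation failed for argument at $[0]...
validation failed for argument at $[0]...
```

```bash
python3 -m handwheel '[{"jaw":0,"tx":0,"ty":0,"tz":0,"turn":-1},{"jaw":0,"tx":0,"ty":0,"tz":0,"turn":-1},{"jaw":0,"tx":0,"ty":0,"tz":0,"turn":-1},{"jaw":0,"tx":0,"ty":0,"tz":0,"turn":-1},{"jaw":0,"tx":0,"ty":0,"tz":0,"turn":-1},{"jaw":0,"tx":0,"ty":0,"tz":0,"turn":-1},{"jaw":0,"tx":0,"ty":0,"tz":0,"turn":-1},{"jaw":0,"tx":0,"ty":0,"tz":0,"turn":-1}]' 20; python3 to.py 482 -230.7 130
```

```text
t: 0.77
tool_pos: [157.2, -526.8, 205.8]
tcp_rot: [-2.65, -1.685, -0.0]
ft_force: [-0.6, 0.2, -0.7]
gripper_width: 85.2
gripper_force: 0.0
pos [ 157.2 -526.8  205.8] yaw y -25.1 units [16.237  6.743  3.038] w 85.22493169609989 F [-0.6  0.2 -0.7] gf 0.0 q6 -0.9275433764814722 t 0.7667
```

```bash
python3 -m handwheel '[{"jaw":0,"tx":0,"ty":0,"tz":0,"turn":-0.8},{"jaw":0,"tx":0.98,"ty":0.5,"tz":0,"turn":0},{"jaw":0,"tx":0.98,"ty":0.5,"tz":0,"turn":0},{"jaw":0,"tx":0.98,"ty":0.5,"tz":0,"turn":0},{"jaw":0,"tx":0.98,"ty":0.5,"tz":0,"turn":0},{"jaw":0,"tx":0.98,"ty":0.5,"tz":0,"turn":0},{"jaw":0,"tx":0.98,"ty":0.5,"tz":0,"turn":0},{"jaw":0,"tx":0.98,"ty":0.5,"tz":0,"turn":0}]' && python3 -m handwheel '[{"jaw":0,"tx":0.98,"ty":0.5,"tz":0,"turn":0},{"jaw":0,"tx":0.98,"ty":0.5,"tz":0,"turn":0},{"jaw":0,"tx":0.98,"ty":0.5,"tz":0,"turn":0},{"jaw":0,"tx":0.98,"ty":0.5,"tz":0,"turn":0},{"jaw":0,"tx":0.98,"ty":0.5,"tz":0,"turn":0},{"jaw":0,"tx":0.98,"ty":0.5,"tz":0,"turn":0},{"jaw":0,"tx":0.98,"ty":0.5,"tz":0,"turn":0},{"jaw":0,"tx":0,"ty":0,"tz":0,"turn":0}]' && python3 to.py 482 -230.7 130
```

```text
t: 1.43
tool_pos: [300.2, -396.1, 205.9]
tcp_rot: [-2.583, -1.788, -0.0]
ft_force: [0.2, 0.1, -0.2]
gripper_width: 85.5
gripper_force: 0.0
t: 2.1
tool_pos: [444.0, -264.9, 205.8]
tcp_rot: [-2.58, -1.792, -0.001]
ft_force: [-0.3, -1.4, -0.0]
gripper_width: 85.6
gripper_force: 0.0
pos [ 444.  -264.9  205.8] yaw y -20.44 units [1.809 0.948 3.035] w 85.58711136815062 F [-0.3 -1.4 -0. ] gf 0.0 q6 -0.2720933394666021 t 2.1
```

```bash
python3 -m handwheel '[{"jaw":0,"tx":0.9,"ty":0.47,"tz":0,"turn":0},{"jaw":0,"tx":0.9,"ty":0.47,"tz":0,"turn":0},{"jaw":0,"tx":0,"ty":0,"tz":1,"turn":0},{"jaw":0,"tx":0,"ty":0,"tz":1,"turn":0},{"jaw":0,"tx":0,"ty":0,"tz":1,"turn":0},{"jaw":0,"tx":0,"ty":0,"tz":1,"turn":0},{"jaw":0,"tx":0,"ty":0,"tz":0,"turn":0},{"jaw":0,"tx":0,"ty":0,"tz":0,"turn":0}]' >/dev/null && python3 to.py 482 -230.7 28
python3 - <<'E'
from h import *
a,_=arm.get_image("top"); b,_=arm.get_image("side")
A=cv2.resize(a[190:280,330:430],(400,360),interpolation=cv2.INTER_CUBIC); B=cv2.resize(b[100:220,280:400],(400,400),interpolation=cv2.INTER_CUBIC)[:360]
cv2.imwrite("pics/pre.png",np.hstack([A,B]))
E
```

```text
pos [ 478.8 -233.6  105.6] yaw y -20.61 units [0.15  0.086 3.106] w 85.30384869451927 F [0.7 1.8 0.1] gf 0.0 q6 -0.18150145828621697 t 2.7667
```

View pics/pre.png

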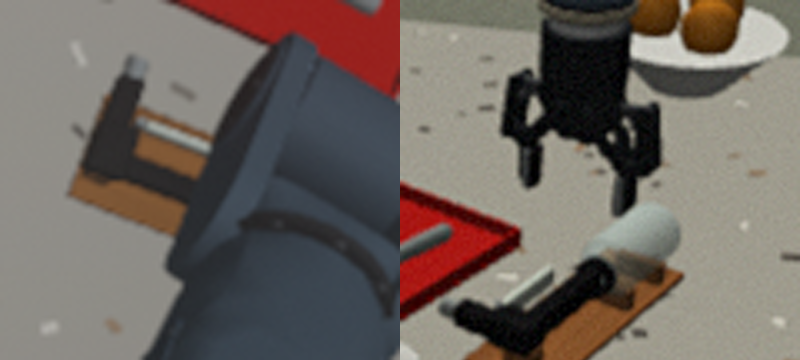

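The top crop shows the hand over the bottle-end half of the grip. The side crop shows the fingers at about (530,165) and (625,195), straddling the grip line above it. I'll descend.

```bash
python3 -m handwheel '[{"jaw":0,"tx":0.15,"ty":0.09,"tz":0,"turn":0},{"jaw":0,"tx":0,"ty":0,"tz":0.8,"turn":0},{"jaw":0,"tx":0,"ty":0,"tz":0.8,"turn":0},{"jaw":0,"tx":0,"ty":0,"tz":0.6,"turn":0},{"jaw":0,"tx":0,"ty":0,"tz":0.5,"turn":0},{"jaw":0,"tx":0,"ty":0,"tz":0.4,"turn":0},{"jaw":0,"tx":0,"ty":0,"tz":0,"turn":0},{"jaw":0,"tx":0,"ty":0,"tz":0,"turn":0}]' >/dev/null && python3 to.py 482 -230.7 28
python3 - <<'E'
from h import *
b,_=arm.get_image("side"); cv2.imwrite("pics/down.png",cv2.resize(b[120:220,280:400],(720,600),interpolation=cv2.INTER_CUBIC))
E
```

```text
pos [ 483.3 -231.1   29.2] yaw y -20.59 units [-0.005 -0.054  0.046] w 85.73785953942837 F [-0.6 -0.  -0.2] gf 0.0 q6 -0.17346734733724647 t 3.5333
```

View pics/down.png

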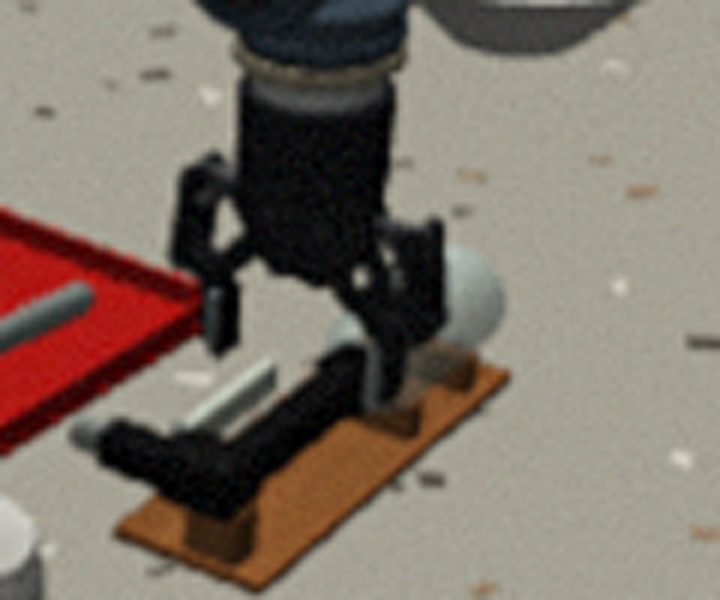

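The side view shows the fingers astride the grip, with tips at about (220,350) and (380,400) and the trigger's free end at (270,370). The fingers look slightly too close to the bottle, so I check with depth.

```bash
python3 - <<'E'
from h import *
im,d,P=cloud("side")
th=np.radians(-20.5); ex=np.array([np.cos(th),np.sin(th)]); ey=np.array([-ex[1],ex[0]])
# crop px -> image: u=280+x/6, v=120+y/6
for nm,x,y in(("L tip",220,340),("L mid",222,310),("R tip",378,390),("R mid",385,360),("trig end",262,375),("trig mid",225,402),("grip end",345,368),("grip mid",290,415)):
    u,v=round(280+x/6),round(120+y/6); q=np.median(P[v-1:v+2,u-1:u+2].reshape(-1,3),0); print(nm,q.round(1),"s",(q[:2]@ex).round(1),"t",(q[:2]@ey).round(1))
p=np.array(arm.get_obs()["tool_pos"])[:2]; print("tcp s t",p@ex,p@ey)
E
```

```text
L tip [ 525.6 -246.2   73.3] s 578.6 t -46.6
L mid [ 525.2 -243.9   92.2] s 577.4 t -44.5
R tip [ 437.7 -204.4   81.2] s 481.6 t -38.2
R mid [ 435.9 -206.3   97.1] s 480.6 t -40.6
trig end [ 502.6 -248.    55.9] s 557.6 t -56.3
trig mid [ 514.8 -217.6   55.2] s 558.4 t -23.5
grip end [ 461.  -253.2   64.3] s 520.5 t -75.8
grip mid [ 480.5 -198.3   63.7] s 519.5 t -17.4
tcp s t 533.9559115373029 -47.26891891084935
```

```bash
python3 - <<'E'
from h import *
from scipy.spatial.transform import Rotation as R
o=arm.get_obs(); M=R.from_rotvec(o["tcp_rot"]).as_matrix(); p=np.array(o["tool_pos"])
im,d,P=cloud("side"); c=arm.get_calibration("side"); K,T=np.array(c["K"]),np.array(c["T"])
def proj(X):
    q=T[:3,:3].T@(X-T[:3,3]); uv=K@q/q[2]; return ((uv[0]-280)*6,(uv[1]-120)*6)
for nm,sy in(("L",1),("R",-1)):
    for zz in(-13,-32):
        print(nm,zz,np.round(proj(p+M@np.array([11,sy*50,zz])),0),np.round(proj(p+M@np.array([-11,sy*50,zz])),0))
print("trig pt proj from top est", )
for nm,x in(("L",220),("R",378)):
    u=round(280+x/6)
    for y in range(300,440,12):
        v=round(120+y/6); print(nm,y,P[v,u].round(0),im[v,u])
E
```

```text
L -13 [200. 395.] [223. 378.]
L -32 [201. 364.] [224. 347.]
R -13 [366. 456.] [388. 437.]
R -32 [369. 424.] [391. 405.]
trig pt proj from top est
L 300 [ 526. -244.   98.] [1 4 0]
L 312 [ 526. -246.   89.] [18 15 18]
L 324 [ 525. -243.   84.] [8 9 9]
L 336 [ 524. -240.   79.] [0 0 0]
L 348 [ 548. -362.    1.] [45 51 52]
L 360 [ 545. -348.    1.] [147 161 165]
L 372 [ 543. -337.   -0.] [149 162 166]
L 384 [ 519. -221.   62.] [168 184 180]
L 396 [ 517. -212.   61.] [159 174 166]
L 408 [ 517. -212.   54.] [61 69 63]
L 420 [ 516. -210.   47.] [64 67 65]
L 432 [ 528. -273.    1.] [ 87 100 104]
R 300 [ 444. -224.  120.] [6 3 7]
R 312 [ 440. -202.  125.] [16 12 10]
R 324 [ 440. -202.  119.] [11 13 16]
R 336 [ 439. -202.  112.] [21 18 13]
R 348 [ 440. -208.  103.] [36 36 31]
R 360 [ 439. -207.   97.] [31 34 29]
R 372 [ 439. -206.   90.] [31 29 25]
R 384 [ 438. -207.   83.] [28 30 29]
R 396 [ 437. -205.   77.] [27 26 20]
R 408 [ 447. -284.   23.] [37 49 55]
R 420 [ 447. -285.   15.] [14 33 53]
R 432 [ 446. -282.    9.] [ 36  69 116]
```

Depth puts the visible finger ends near z 75, but I expected about 42. I'll lower a safe 15 mm and measure again, including the hand body.

```bash
python3 -m handwheel '[{"jaw":0,"tx":0.15,"ty":-0.08,"tz":0.3,"turn":0},{"jaw":0,"tx":0,"ty":0,"tz":0.3,"turn":0},{"jaw":0,"tx":0,"ty":0,"tz":0,"turn":0},{"jaw":0,"tx":0,"ty":0,"tz":0,"turn":0}]' >/dev/null && python3 to.py 482 -230.7 14
cat > hand.py <<'E'
from h import *
from scipy.spatial.transform import Rotation as R
o=arm.get_obs(); M=R.from_rotvec(o["tcp_rot"]).as_matrix(); p=np.array(o["tool_pos"])
im,d,P=cloud("side"); Q=(P-p)@M   # tool frame
dark=(im.max(2)<70)&(abs(Q[...,0])<60)&(abs(Q[...,1])<75)&(Q[...,2]>-140)&(P[...,2]>10)
q=Q[dark]
for lo in range(-75,75,10):
    m=(q[:,1]>lo)&(q[:,1]<=lo+10)
    if m.sum()>3:
        zz=q[m]; print("y",lo+5,"n",m.sum(),"toolz max",np.sort(zz[:,2])[-5:].round(0),"x rng",np.percentile(zz[:,0],[5,50,95]).round(0), "tz hist",np.histogram(zz[:,2],range(-140,41,20))[0])
E
python3 hand.py
```

```text
pos [ 482.  -226.4   13. ] yaw y -20.59 units [-0.16   0.059 -0.039] w 85.63068900819606 F [ 0.3 -0.3 -0.1] gf 0.0 q6 -0.16731299795144786 t 4.0167
y -70 n 101 toolz max [-89. -88. -87. -87. -86.] x rng [-10.   7.  15.] tz hist [36 36 29  0  0  0  0  0  0]
y -60 n 50 toolz max [-55. -54. -53. -52. -50.] x rng [-0. 11. 14.] tz hist [14 10 12  8  6  0  0  0  0]
y -50 n 74 toolz max [-48. -46. -45. -45. -41.] x rng [-6.  8. 14.] tz hist [10  0 22 23 19  0  0  0  0]
y -40 n 74 toolz max [-67. -64. -62. -60. -51.] x rng [-9.  9. 17.] tz hist [15 27 25  5  2  0  0  0  0]
y -30 n 59 toolz max [-100. -100.  -94.  -37.  -34.] x rng [-15.  11.  18.] tz hist [24 31  2  0  0  2  0  0  0]
y -20 n 51 toolz max [-37. -35. -34. -34. -32.] x rng [-19.  16.  39.] tz hist [26 10  0  0  8  7  0  0  0]
y -10 n 178 toolz max [-28. -27. -26. -21. -20.] x rng [-37.  13.  52.] tz hist [ 17  12   2   0 100  46   1   0   0]
y 0 n 67 toolz max [-50. -50. -49. -49. -49.] x rng [-41.  11.  43.] tz hist [14 16  0  0 37  0  0  0  0]
y 10 n 45 toolz max [-104. -103. -103. -101.  -44.] x rng [ 9. 12. 21.] tz hist [25 19  0  0  1  0  0  0  0]
y 20 n 28 toolz max [-111. -111. -110. -109. -104.] x rng [10. 14. 20.] tz hist [18 10  0  0  0  0  0  0  0]
y 30 n 43 toolz max [-35. -34. -34. -34. -31.] x rng [-16.  15.  32.] tz hist [11 10  2  0  1 19  0  0  0]
y 40 n 59 toolz max [-45. -44. -43. -41. -38.] x rng [-10.   6.  15.] tz hist [ 5  2 11 19 21  1  0  0  0]
y 50 n 50 toolz max [-56. -55. -53. -51. -39.] x rng [-3.  9. 15.] tz hist [16  0 13 14  6  1  0  0  0]
y 60 n 73 toolz max [-84. -83. -82. -74. -65.] x rng [-8. 10. 15.] tz hist [23 23 25  2  0  0  0  0  0]
y 70 n 21 toolz max [-92. -91. -90. -88. -86.] x rng [-8. 12. 15.] tz hist [ 1  8 12  0  0  0  0  0  0]
```

The whole hand sits about 30 mm higher than the reported TCP implies: the body underside is at tool z -103 rather than -73. The lateral position is fine. I'll descend further in guarded steps.

```bash
python3 -m handwheel '[{"jaw":0,"tx":-0.05,"ty":0.02,"tz":0.2,"turn":0},{"jaw":0,"tx":0,"ty":0,"tz":0.2,"turn":0},{"jaw":0,"tx":0,"ty":0,"tz":0,"turn":0}]' >/dev/null; python3 to.py 482 -226.4 -7;  python3 -m handwheel '[{"jaw":0,"tx":0,"ty":0,"tz":0.2,"turn":0},{"jaw":0,"tx":0,"ty":0,"tz":0,"turn":0}]' >/dev/null; python3 to.py 482 -226.4 -7;  python3 -m handwheel '[{"jaw":0,"tx":0,"ty":0,"tz":0.2,"turn":0},{"jaw":0,"tx":0,"ty":0,"tz":0,"turn":0}]' >/dev/null; python3 to.py 482 -226.4 -7; python3 hand.py | grep -E "y (-50|50|40) "
python3 - <<'E'
from h import *
b,_=arm.get_image("side"); cv2.imwrite("pics/down2.png",cv2.resize(b[120:220,280:400],(720,600),interpolation=cv2.INTER_CUBIC))
E
```

```text
pos [ 481.9 -227.9    2.6] yaw y -20.61 units [ 0.059 -0.018  0.384] w 85.6085832868996 F [-0.4  0.1 -0.2] gf 0.0 q6 -0.16947135782543366 t 4.3167
pos [ 482.  -227.9   -2.2] yaw y -20.6 units [ 0.056 -0.022  0.192] w 85.12603003249077 F [ 0.2  0.5 -0.7] gf 0.0 q6 -0.16948875679811173 t 4.4833
pos [ 482.1 -227.9   -7.1] yaw y -20.6 units [ 0.055 -0.025 -0.006] w 85.47907131007561 F [-0.6  0.5 -0.4] gf 0.0 q6 -0.16943714830245574 t 4.65
y -50 n 74 toolz max [-47. -47. -47. -43. -38.] x rng [-5.  9. 15.] tz hist [ 8  2 25 19 19  1  0  0  0]
y 40 n 40 toolz max [-64. -61. -61. -60. -59.] x rng [-10.   7.  16.] tz hist [ 4  4 10 21  1  0  0  0  0]
y 50 n 40 toolz max [-65. -65. -61. -59. -53.] x rng [-2. 10. 15.] tz hist [13  1 12 12  2  0  0  0  0]
```

View pics/down2.png

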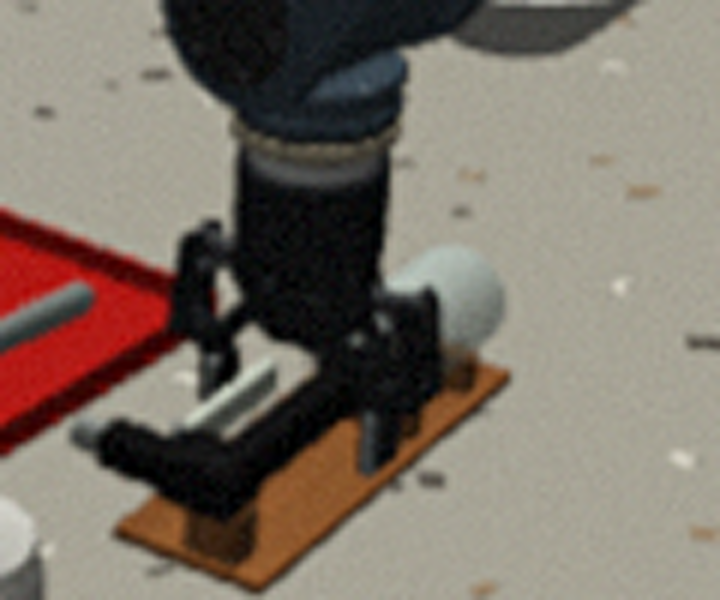

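The fingers now straddle grip and trigger: the right tip is at (375,470) beside the grip and the left tip is behind the trigger at about (215,395). Nothing is touching. I'll squeeze.

```bash
python3 -m handwheel '[{"jaw":0.35,"tx":0,"ty":0,"tz":0,"turn":0},{"jaw":0.35,"tx":0,"ty":0,"tz":0,"turn":0},{"jaw":0.35,"tx":0,"ty":0,"tz":0,"turn":0},{"jaw":0.35,"tx":0,"ty":0,"tz":0,"turn":0},{"jaw":0.35,"tx":0,"ty":0,"tz":0,"turn":0}]' 40 | tr '\n' ' '; for i in 1 2; do python3 -m handwheel '[{"jaw":0.8,"tx":0,"ty":0,"tz":0,"turn":0},{"jaw":0.8,"tx":0,"ty":0,"tz":0,"turn":0},{"jaw":0.8,"tx":0,"ty":0,"tz":0,"turn":0},{"jaw":0.8,"tx":0,"ty":0,"tz":0,"turn":0},{"jaw":0.8,"tx":0,"ty":0,"tz":0,"turn":0}]'| tr '\n' ' '; done
python3 - <<'E'
from h import *
b,_=arm.get_image("side"); cv2.imwrite("pics/sq.png",cv2.resize(b[120:220,280:400],(720,600),interpolation=cv2.INTER_CUBIC))
E
```

```text
t: 5.17 tool_pos: [484.3, -229.1, -5.4] tcp_rot: [2.579, 1.786, 0.004] ft_force: [6.7, -1.9, 2.7] gripper_width: 55.6 gripper_force: 3.1 t: 5.58 tool_pos: [485.2, -229.5, -4.7] tcp_rot: [2.578, 1.784, 0.005] ft_force: [7.0, -2.2, 8.0] gripper_width: 35.9 gripper_force: 38.0 t: 6.0 tool_pos: [485.2, -229.5, -4.7] tcp_rot: [2.578, 1.784, 0.005] ft_force: [7.2, -1.9, 7.9] gripper_width: 35.7 gripper_force: 38.0
```

View pics/sq.png

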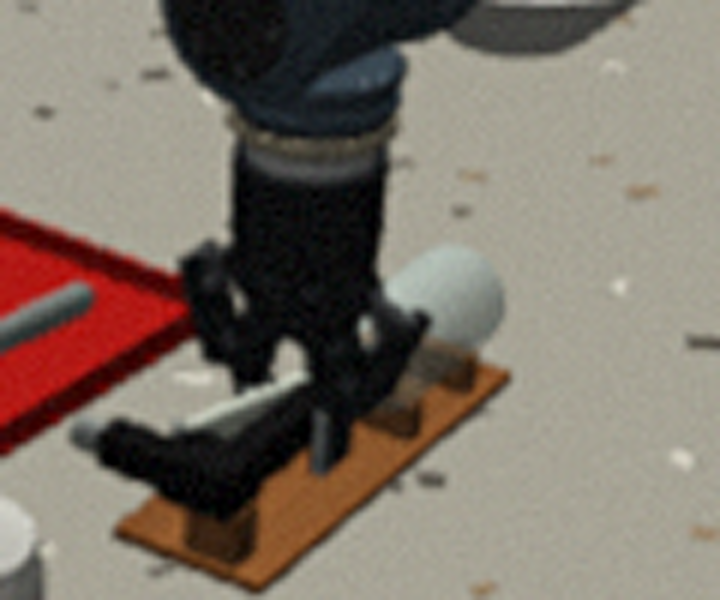

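The trigger has swung in against the grip: its free end is now at (305,378). The width is 35.7 mm at 38 N, well above the spring force. A short firmer squeeze will confirm it's at the stop, then I release.

```bash
python3 -m handwheel '[{"jaw":1,"tx":0,"ty":0,"tz":0,"turn":0},{"jaw":1,"tx":0,"ty":0,"tz":0,"turn":0},{"jaw":1,"tx":0,"ty":0,"tz":0,"turn":0},{"jaw":1,"tx":0,"ty":0,"tz":0,"turn":0}]' 65| tr '\n' ' '; python3 -m handwheel '[{"jaw":0,"tx":0,"ty":0,"tz":0,"turn":0},{"jaw":0,"tx":0,"ty":0,"tz":0,"turn":0},{"jaw":0,"tx":0,"ty":0,"tz":0,"turn":0},{"jaw":0,"tx":0,"ty":0,"tz":0,"turn":0},{"jaw":0,"tx":0,"ty":0,"tz":0,"turn":0},{"jaw":0,"tx":0,"ty":0,"tz":0,"turn":0},{"jaw":0,"tx":0,"ty":0,"tz":0,"turn":0},{"jaw":0,"tx":0,"ty":0,"tz":0,"turn":0}]' 20| tr '\n' ' '
python3 - <<'E'
from h import *
b,_=arm.get_image("side"); cv2.imwrite("pics/rel.png",cv2.resize(b[120:220,280:400],(480,400),interpolation=cv2.INTER_CUBIC))
E
```

```text
t: 6.38 tool_pos: [484.8, -229.3, -4.6] tcp_rot: [2.579, 1.784, 0.005] ft_force: [4.4, -0.4, 11.8] gripper_width: 35.1 gripper_force: 61.1 t: 7.05 tool_pos: [482.3, -228.0, -6.4] tcp_rot: [-2.583, -1.788, 0.0] ft_force: [-0.2, 0.1, 0.0] gripper_width: 85.1 gripper_force: 0.0
```

View pics/rel.png

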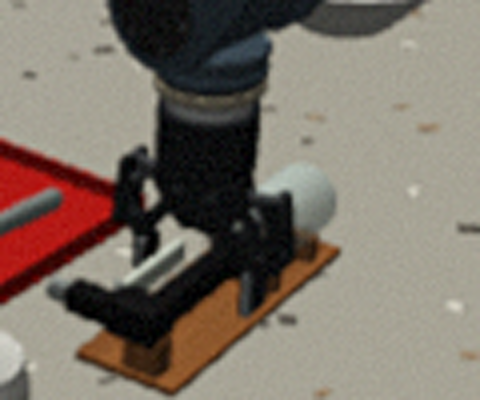

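The trigger has sprung back out, its free end back where it started, and the fingers are clear. I'll lift and move over the knob.

```bash
python3 -m handwheel '[{"jaw":0,"tx":0,"ty":0,"tz":-0.5,"turn":0},{"jaw":0,"tx":0,"ty":0,"tz":-1,"turn":0},{"jaw":0,"tx":0,"ty":0,"tz":-1,"turn":0},{"jaw":0,"tx":0,"ty":0,"tz":-1,"turn":0},{"jaw":0,"tx":0,"ty":0,"tz":-1,"turn":0},{"jaw":0,"tx":0,"ty":0,"tz":-1,"turn":0},{"jaw":0,"tx":0,"ty":0,"tz":-1,"turn":0},{"jaw":0,"tx":0,"ty":0,"tz":-1,"turn":0}]' >/dev/null;  python3 -m handwheel '[{"jaw":0,"tx":0,"ty":0,"tz":-0.5,"turn":0},{"jaw":0,"tx":0.96,"ty":0,"tz":0,"turn":0},{"jaw":0,"tx":0.96,"ty":0,"tz":0,"turn":0},{"jaw":0,"tx":0.96,"ty":0,"tz":0,"turn":0},{"jaw":0,"tx":0.96,"ty":0,"tz":0,"turn":0},{"jaw":0,"tx":0.96,"ty":0,"tz":0,"turn":0},{"jaw":0,"tx":0.96,"ty":0,"tz":0,"turn":0},{"jaw":0,"tx":0.96,"ty":0,"tz":0,"turn":0}]'>/dev/null; python3 -m handwheel '[{"jaw":0,"tx":0.96,"ty":0,"tz":0,"turn":0},{"jaw":0,"tx":0.96,"ty":0,"tz":0,"turn":0},{"jaw":0,"tx":0.96,"ty":0,"tz":0,"turn":0},{"jaw":0,"tx":0.96,"ty":0,"tz":0,"turn":0},{"jaw":0,"tx":0,"ty":0,"tz":0,"turn":0},{"jaw":0,"tx":0,"ty":0,"tz":0,"turn":0}]'>/dev/null; python3 to.py 584 43.5 110
python3 - <<'E'
from h import *
im,d,P=cloud("top"); hsv=cv2.cvtColor(im,cv2.COLOR_BGR2HSV); X,Y,Z=[P[...,i] for i in range(3)]
w=(abs(X-500)<60)&(abs(Y+250)<70)&(hsv[...,1]<60)&(hsv[...,2]>120)&(Z>52)&(Z<66)&(Y>-275); print("trigger rect",cv2.minAreaRect(P[w][:,:2].astype(np.float32)))
E
```

```text
pos [575.2  19.8 194.3] yaw y -20.49 units [ 1.012e+00 -2.000e-03  3.370e+00] w 85.57024881436676 F [-0.  0. -0.] gf 0.0 q6 0.3112461543266237 t 8.9333
trigger rect ((517.1813354492188, -222.44241333007812), (78.65797424316406, 8.750208854675293), 68.7584457397461)
```

```bash
python3 -m handwheel '[{"jaw":0,"tx":0.5,"ty":0,"tz":0,"turn":0},{"jaw":0,"tx":0.51,"ty":0,"tz":0,"turn":0},{"jaw":0,"tx":0,"ty":0,"tz":0.8,"turn":0},{"jaw":0,"tx":0,"ty":0,"tz":0.8,"turn":0},{"jaw":0,"tx":0,"ty":0,"tz":0.7,"turn":0},{"jaw":0,"tx":0,"ty":0,"tz":0,"turn":0},{"jaw":0,"tx":0,"ty":0,"tz":0,"turn":0}]'>/dev/null; python3 to.py 584 43.5 110; python3 hand.py | grep -E "y (-60|-50|-40|30|40|50|0|10) "
python3 - <<'E'
from h import *
b,_=arm.get_image("side"); cv2.imwrite("pics/kn.png",cv2.resize(b[130:250,200:344],(720,600),interpolation=cv2.INTER_CUBIC))
E
```

```text
pos [584.   42.9 136. ] yaw y -20.61 units [ 0.021 -0.007  1.038] w 85.51922135022443 F [-0.4 -0.2  0.9] gf 0.0 q6 0.3534850163137104 t 9.5667
y -60 n 83 toolz max [-53. -52. -51. -50. -49.] x rng [-5. 10. 14.] tz hist [26 16 11 18 12  0  0  0  0]
y -50 n 107 toolz max [-45. -45. -42. -41. -41.] x rng [-1.  9. 14.] tz hist [11  1 31 32 32  0  0  0  0]
y -40 n 181 toolz max [87. 87. 88. 89. 90.] x rng [-14.   3.  17.] tz hist [33 42 22  3  2  0  0  0 12]
y 0 n 41 toolz max [-105. -103. -102. -101. -101.] x rng [10. 12. 14.] tz hist [20 21  0  0  0  0  0  0  0]
y 10 n 66 toolz max [52. 52. 55. 55. 59.] x rng [11. 13. 39.] tz hist [38 21  0  0  0  0  0  0  0]
y 30 n 39 toolz max [-100.  -99.  -98.  -96.  -94.] x rng [ 9. 14. 19.] tz hist [15 20  4  0  0  0  0  0  0]
y 40 n 114 toolz max [-43. -42. -42. -40. -39.] x rng [-8.  4. 15.] tz hist [ 7  4 17 44 40  2  0  0  0]
y 50 n 56 toolz max [-53. -53. -49. -40. -39.] x rng [ 0. 10. 14.] tz hist [22  0 16 11  5  2  0  0  0]
```

View pics/kn.png

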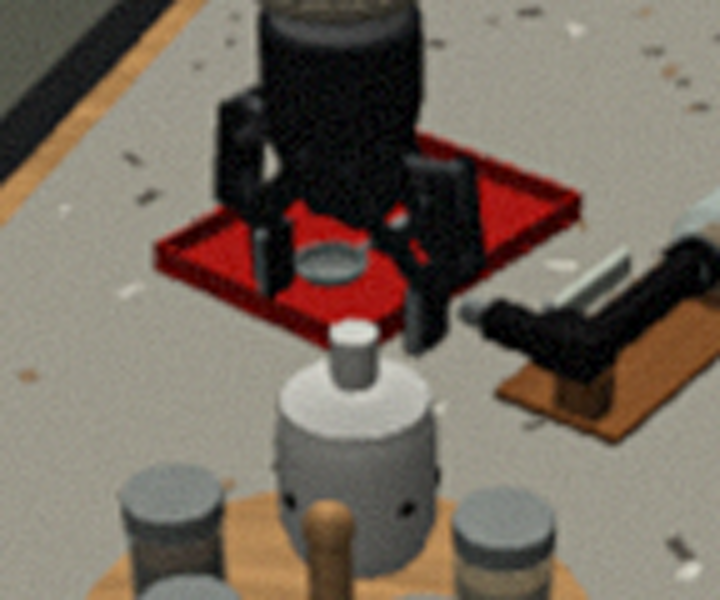

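The open fingers, tips at (275,290) and (425,350), straddle the knob at (355,340) symmetrically. I'll descend and grip.

```bash
python3 -m handwheel '[{"jaw":0,"tx":0.02,"ty":0,"tz":0.6,"turn":0},{"jaw":0,"tx":0,"ty":0,"tz":0.55,"turn":0},{"jaw":0,"tx":0,"ty":0,"tz":0,"turn":0},{"jaw":0,"tx":0,"ty":0,"tz":0,"turn":0}]' 30|tr '\n' ' '; for i in 1 2; do python3 -m handwheel '[{"jaw":1,"tx":0,"ty":0,"tz":0,"turn":0},{"jaw":1,"tx":0,"ty":0,"tz":0,"turn":0},{"jaw":1,"tx":0,"ty":0,"tz":0,"turn":0},{"jaw":1,"tx":0,"ty":0,"tz":0,"turn":0},{"jaw":1,"tx":0,"ty":0,"tz":0,"turn":0},{"jaw":1,"tx":0,"ty":0,"tz":0,"turn":0}]' 30|tr '\n' ' '; done; python3 to.py 584 43.5 107
python3 - <<'E'
from h import *
im,d,P=cloud("top"); Z=P[...,2]
b=np.zeros(Z.shape,bool); b[160:275,220:320]=1
n,l,s,c=cv2.connectedComponentsWithStats((b&(Z>98)&(Z<114)).astype(np.uint8))
for i in range(1,n):
    if s[i,4]>60: q=P[l==i]; print(s[i,4],cv2.minAreaRect(q[:,:2].astype(np.float32))[0])
E
```

```text
t: 10.0 tool_pos: [584.6, 43.2, 108.2] tcp_rot: [2.583, 1.788, 0.001] ft_force: [-0.1, -0.3, 0.1] gripper_width: 85.6 gripper_force: 0.0 t: 10.5 tool_pos: [588.3, 43.5, 112.4] tcp_rot: [2.578, 1.785, 0.014] ft_force: [0.2, 1.3, 32.5] gripper_width: 24.4 gripper_force: 44.5 t: 11.0 tool_pos: [588.3, 43.5, 112.5] tcp_rot: [2.579, 1.785, 0.014] ft_force: [0.1, 2.0, 31.5] gripper_width: 24.4 gripper_force: 44.5 pos [588.3  43.5 112.5] yaw y -20.61 units [-0.062 -0.162  0.216] w 24.36761042066231 F [ 0.1  2.  31.5] gf 44.487004044349305 q6 0.35382024303333914 t 11.0
135 (654.5054321289062, 130.3629608154297)
214 (610.92333984375, 200.93783569335938)
216 (504.4877014160156, 177.5297088623047)
```

The fingertips press on the lid: 32 N upward on the hand. I'll relieve that by raising slightly.

```bash
python3 -m handwheel '[{"jaw":1,"tx":0,"ty":0,"tz":-0.12,"turn":0},{"jaw":1,"tx":0,"ty":0,"tz":-0.12,"turn":0},{"jaw":1,"tx":0,"ty":0,"tz":0,"turn":0},{"jaw":1,"tx":0,"ty":0,"tz":0,"turn":0}]' 30|tr '\n' ' '; python3 to.py 588 43.5 112
python3 - <<'E'
from h import *
from scipy.optimize import least_squares
im,d,P=cloud("side"); Z=P[...,2]
b=np.zeros(Z.shape,bool); b[190:300,205:330]=1
n,l,s,c=cv2.connectedComponentsWithStats((b&(Z>104)&(Z<113)).astype(np.uint8))
for i in range(1,n):
    if s[i,4]>20: q=P[l==i]; print(s[i,4],c[i].round(0),cv2.minAreaRect(q[:,:2].astype(np.float32)))
E
```

```text
t: 11.38 tool_pos: [584.4, 42.7, 113.1] tcp_rot: [2.583, 1.788, -0.0] ft_force: [3.8, -3.3, -4.8] gripper_width: 24.0 gripper_force: 37.2 pos [584.4  42.7 113.1] yaw y -20.63 units [0.08  0.125 0.042] w 24.042066413063143 F [ 3.8 -3.3 -4.8] gf 37.20861253270414 q6 0.3540482768705024 t 11.3833
107 [270. 222.] ((575.216796875, 61.64358901977539), (83.10113525390625, 43.39691925048828), 26.12954330444336)
226 [233. 229.] ((653.9850463867188, 119.55027770996094), (46.98908615112305, 49.7777214050293), 21.743223190307617)
238 [300. 233.] ((492.5256652832031, 94.21012115478516), (49.23784637451172, 49.318572998046875), 9.388766288757324)
22 [265. 238.] ((567.0042724609375, 134.39988708496094), (23.92269515991211, 8.458992004394531), 24.597042083740234)
275 [237. 252.] ((612.7212524414062, 201.40513610839844), (48.68767166137695, 50.55933380126953), 6.170398235321045)
283 [284. 256.] ((505.30206298828125, 182.5861053466797), (47.63098907470703, 51.77951431274414), 17.114599227905273)
```

```bash
python3 -m handwheel '[{"jaw":1,"tx":-0.158,"ty":-0.319,"tz":0,"turn":1},{"jaw":1,"tx":-0.158,"ty":-0.319,"tz":0,"turn":1},{"jaw":1,"tx":-0.158,"ty":-0.319,"tz":0,"turn":1},{"jaw":1,"tx":-0.158,"ty":-0.319,"tz":0,"turn":1},{"jaw":1,"tx":0,"ty":0,"tz":0,"turn":0}]'|tr '\n' ' '
cat > ang.py <<'E'
from h import *
o=arm.get_obs(); p=np.array(o["tool_pos"])[:2]; r=p-np.array([571,126.]); a=np.degrees(np.arctan2(r[1],r[0]))
print("keeper angle",a.round(2),"radius",np.hypot(*r).round(1),"remaining",((a-171.5)%360).round(2)); 
E
python3 ang.py;python3 to.py 486.9 138.6 113
```

```text
t: 11.85 tool_pos: [547.6, 44.7, 113.1] tcp_rot: [2.902, 1.204, -0.003] ft_force: [2.6, -7.0, -8.2] gripper_width: 23.9 gripper_force: 35.9 keeper angle -106.04 radius 84.6 remaining 82.46
pos [547.6  44.7 113.1] yaw y -44.93 units [ 0.944 -4.373  0.005] w 23.909044580979366 F [ 2.6 -7.  -8.2] gf 35.943407718950766 q6 0.7817819022445038 t 11.85
```

```bash
python3 -m handwheel '[{"jaw":1,"tx":-0.158,"ty":-0.319,"tz":0,"turn":1},{"jaw":1,"tx":-0.158,"ty":-0.319,"tz":0,"turn":1},{"jaw":1,"tx":-0.158,"ty":-0.319,"tz":0,"turn":1},{"jaw":1,"tx":-0.158,"ty":-0.319,"tz":0,"turn":1},{"jaw":1,"tx":-0.158,"ty":-0.319,"tz":0,"turn":1},{"jaw":1,"tx":-0.158,"ty":-0.319,"tz":0,"turn":1},{"jaw":1,"tx":-0.158,"ty":-0.319,"tz":0,"turn":1},{"jaw":1,"tx":0,"ty":0,"tz":0,"turn":0}]'|tr '\n' ' '; python3 ang.py;python3 to.py 486.9 138.6 113
```

```text
t: 12.52 tool_pos: [498.5, 81.5, 113.1] tcp_rot: [3.14, 0.088, -0.004] ft_force: [-2.6, -7.8, -3.0] gripper_width: 23.8 gripper_force: 36.3 keeper angle -148.43 radius 85.1 remaining 40.07
pos [498.5  81.5 113.1] yaw y -86.78 units [-0.336 -2.308  0.004] w 23.80244889578052 F [-2.6 -7.8 -3. ] gf 36.2686062148714 q6 1.5848314009502025 t 12.5167
```

```bash
python3 -m handwheel '[{"jaw":1,"tx":-0.158,"ty":-0.319,"tz":0,"turn":1},{"jaw":1,"tx":-0.158,"ty":-0.319,"tz":0,"turn":1},{"jaw":1,"tx":-0.158,"ty":-0.319,"tz":0,"turn":1},{"jaw":1,"tx":-0.158,"ty":-0.319,"tz":0,"turn":1},{"jaw":1,"tx":-0.158,"ty":-0.319,"tz":0,"turn":1},{"jaw":1,"tx":-0.158,"ty":-0.319,"tz":0,"turn":1},{"jaw":1,"tx":-0.11,"ty":-0.22,"tz":0,"turn":0.67},{"jaw":1,"tx":0,"ty":0,"tz":0,"turn":0}]'|tr '\n' ' '; python3 ang.py;python3 to.py 486.9 138.6 113
cat > fin.py <<'E'
from h import *
from scipy.optimize import least_squares
hist={}
for n in("top","side"):
    im,d,P=cloud(n); cv2.imwrite(f"pics/fin_{n}.png",im); X,Y,Z=[P[...,i] for i in range(3)]
    near=np.hypot(X-571,Y-126)<118; L=[]
    k,l,s,c=cv2.connectedComponentsWithStats((near&(Z>104)&(Z<112)).astype(np.uint8))
    for i in range(1,k):
        if s[i,4]>150: r=cv2.minAreaRect(P[l==i][:,:2].astype(np.float32)); L.append(r[0]); print(n,s[i,4],np.round(r[0],1),np.round(r[1],1))
    L=np.array(L); A=np.radians([75,140,-140,-75])
    best=None
    def f(p):
        q=np.c_[p[0]+85*np.cos(p[2]+A),p[1]+85*np.sin(p[2]+A)]
        D=np.linalg.norm(L[:,None]-q[None],axis=2).argmin(1); return (L-q[D]).ravel()
    r=least_squares(f,[571,126,np.radians(171.5)]); C=r.x[:2]
    print(n,"C",C.round(1),"keeper yaw",np.degrees(r.x[2]).round(2),"res",np.abs(r.fun).max().round(2))
    z=np.load(n+"0.npz"); im,P=z["im"],z["P"]; X,Y,Z=[P[...,i] for i in range(3)]
    hsv=cv2.cvtColor(im,cv2.COLOR_BGR2HSV)
    tg=(abs(X-410)<45)&(abs(Y-150)<40)&(Z>8)&(Z<16)&(hsv[...,2]<110)
    (cx,cy),wh,an=cv2.minAreaRect(P[tg][:,:2].astype(np.float32))
    print(n,"tongue rect",np.round((cx,cy),1),np.round(wh,1),"axis",round(an,2),"dir from C",np.degrees(np.arctan2(cy-C[1],cx-C[0])).round(2))
E
python3 fin.py
```

```text
t: 13.18 tool_pos: [487.2, 138.5, 113.1] tcp_rot: [2.983, -0.985, -0.001] ft_force: [0.4, -5.7, -2.8] gripper_width: 23.9 gripper_force: 36.0 keeper angle 171.52 radius 84.8 remaining 0.02
pos [487.2 138.5 113.1] yaw y -126.54 units [-0.01   0.003  0.005] w 23.942261274367855 F [ 0.4 -5.7 -2.8] gf 36.00383561250055 q6 2.393655514531651 t 13.1833
top 169 [645.  169.9] [46.2 47.1]
top 175 [626.1  61.2] [48.2 48.5]
top 169 [535.7  47.6] [46.1 42.7]
top C [571.1 125.8] keeper yaw 170.62 res 0.81
top tongue rect [412.3 150.1] [35.2 53. ] axis 79.11 dir from C 171.27
side 204 [624.7  62.7] [51.6 48.8]
side 250 [642.1 171.2] [47.  52.2]
side 289 [560.8 211.9] [49.2 51.5]
side C [569.2 127.4] keeper yaw 170.75 res 0.31
side tongue rect [415.3 152.3] [37.5 60.2] axis 79.15 dir from C 170.8
```

View pics/fin_side.png

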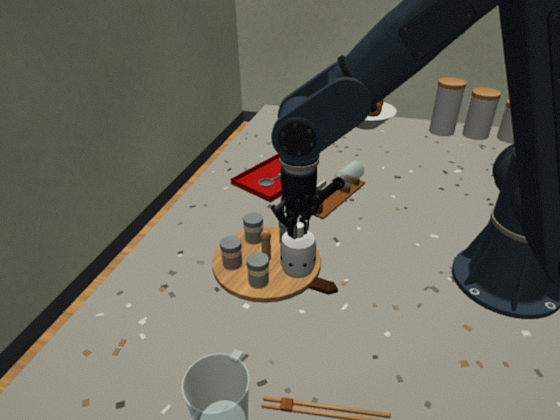

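The keeper, at (298,253), stands over the tongue at (322,284), with the gripper still holding the knob. The tray, spoon, jug and chopsticks look untouched. I'll let it settle briefly and hand in.

```bash
python3 -m handwheel '[{"jaw":1,"tx":0,"ty":0,"tz":0,"turn":0},{"jaw":1,"tx":0,"ty":0,"tz":0,"turn":0},{"jaw":1,"tx":0,"ty":0,"tz":0,"turn":0}]'|tr '\n' ' '; python3 -c "
from workcell import arm
print(arm.sign_off())"
```

```text
t: 13.53 tool_pos: [487.0, 137.8, 113.1] tcp_rot: [2.983, -0.984, -0.001] ft_force: [2.0, -3.3, -8.1] gripper_width: 24.2 gripper_force: 35.3 the job is handed in; nothing more can be done
None
```

The job is handed in at 13.5 s: the trigger was squeezed in, sprang back out and was let go. The garlic keeper is over the tongue to within about 1°, by camera, and the gripper is still holding its knob.

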